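# Seat the capsule tray in the filling machine

### The arm

A 7-joint arm with a two-finger parallel gripper is mounted at the origin on the work surface. World frame = base frame: x ahead of the robot, y to its left, z up, the work surface at z = 0. Lengths are in mm, angles in rad, forces in N, time in s.
With the tool pointing down it reaches from about 400 to 850 mm from the base axis. Payload 10.4 kg.
Tool frame: the origin (TCP) lies midway between the tips of the shut fingers; the grasp point (between the pads) lies 19 mm behind it (arm.hold_point_z is the distance from the TCP to the grasp point, in mm); x points along the fingers, z is the direction in which the jaws open and shut, and the axes are right-handed (so a half turn about x gives the same grasp; the last joint's range is limited). The gripper opens to 87 mm and grips with 3 to 60 N. Pads are 19 mm wide; open, the fingers measure 117 mm over their backs; the gripper's body (75 mm by 190 mm) begins 51 mm behind the grasp point.
Start: joints at [-1.228, 0.332, -0.065, 1.46, 0.022, 1.35, -0.088], TCP at [223.549, 583.676, 222.576] pointing down, gripper open.
Joint ranges: [-2.6, 2.6], [-0.5, 2.12], [-1.47, 1.34], [0.16, 2.42], [-1.27, 4.41], [0.06, 2.06], [-2.6, 2.6]. Speed limits (rad/s): [2.22, 2.22, 2.79, 2.79, 3.14, 3.14, 3.14].

### API

Orientations are given as [roll, pitch, yaw] about the fixed x, y, z axes, in that order (R = Rz(yaw) Ry(pitch) Rx(roll)).
In Python, from workcell import monitor, vision, arm gives the robot as it stands. The module is installed in compiled form; this text tells all that it offers.
- The arm moves only by the shell command python3 -m jog 'ROWS' [FORCE]. ROWS is JSON, one flat list of numbers, 5 for each row, row after row: the opening, from 0 (shut) to 1 (fully open), then the shift along the tool's x, y, z in cm, then the turn about the tool's x in degrees. A call has 1 to 8 rows; each row is the pose to reach, as a shift and turn from the pose commanded when the call began, along the tool's axes at that moment; what a row does not reach only later rows make up. A row lasts 1/10 s, in which the tool goes at most 50 mm and 8.59 degrees, less where a joint would pass 70% of its speed; a pose out of reach is approached as far as the arm can. A call with a gripper value outside its range is refused whole. The fingers move at their own pace and stop on an object; FORCE is the grip in N (left out, the last holds). Time passes only in rows, so rows that repeat a pose let the fingers close. It gives the time, the measured TCP pose, the force and the opening at its end, in the units of the state.
- monitor.observe(): the state, without advancing time (a new reading comes with each control period).
- vision.capture(name): name is "side" or "top"; returns a dict with "color" (480x640x3 uint8, blue, green, red), "fov_y" (degrees; the focal length in pixels is half the picture's height over the tangent of half this angle, whatever the lens; pixels are square), "cx", "cy" (the principal point, pixels), "R" (3x3) and "t" (3): a world point X has camera coordinates R X + t. Camera axes: x right, y down, z forward; pixel columns grow to the right and rows downward; lengths in mm; the calibration is good to about 2 mm. A picture is of the moment at which its call begins. There is no depth.
- arm.sign_off(): hands the job in, once; it reports no verdict.
The state is a dict: "clock": time; "joints": joint angles; "dq": joint speeds; "joint_efforts": joint torques, N m; "eef_pos": TCP position; "ee_rot": TCP orientation; "wrist_force": force on the tool from outside, world axes, zero at the start; "torque": the same for the moment, N m; "finger_gap": finger opening in mm.
Only numpy, scipy, OpenCV 4.12 (cv2) and the standard library are available. Lean on these libraries where they do the work, as an engineer would, in place of code of your own. Each camera call takes 0.05 s, during which the arm holds its last target. There are 200 camera calls.

### The job

The loaded capsule tray lies askew on the deck of the capsule-filling machine. Without lifting it, slide it until its notched corner bears on the locating pin, then swing it round that pin by pushing its opposite corner and press its rear edge home against the adjustable stop with at least 8 N, never pushing the tray with more than 20 N; then turn the hold-down clip fully across over the tray. Leave the other things on the counter and deck where they are.

Things in the scene. Friction and masses are not known exactly. Their poses are not given: they have to be found in the camera images.
- machine: Capsule-filling machine, fixed: white housing, flat steel deck 250 x 290 mm (x by y) with its surface 55 mm above the origin (centre of the underside). x points to the rear (away from the robot), y left, z up. A rail 20 mm wide, 12 mm high lies on the deck's rear left (x 100 to 120, y -20 to 115 mm). Nothing on it is higher than 46 mm above the deck.
- pin (a point): Locating pin: rigid upright steel pin, 12 mm diameter, 14 mm tall, on the deck at x = -30, y = 60 mm of the machine, near the front left. The point is on its axis, 12 mm above the deck. Meeting it is felt as a steep rise of the push above the sliding force.
- tray: Capsule tray, loose: flat white plate 120 x 150 x 12 mm dotted with brown capsules, too wide to grasp, 0.4 to 0.75 kg, slides at 3 to 9 N. In its frame it spans x -12 to 108, y -138 to 12 mm; its front left corner has a square notch (x < 6 with y > -6 mm cut away). Origin: underside, where the pin's axis comes when the pin bears on both notch faces. Home, its axes match the machine's within 2.5 degrees.
- tray_corner (a point): The tray's rear right corner (x = 108, y = -138 mm of the tray), opposite to the notch, half-way up the thickness. The tray starts turned 20 to 37 degrees clockwise, seen from above, from its home position, with its notch 8 to 19 mm off the pin.
- clip (a joint): Angle of the hold-down clip, a flat bar turning about an upright screw on the rear rail (x = 110, y = 20 mm of the machine), 3 mm above the tray's top. 0: along the rail, pointing left; grows counter-clockwise from above; 1.57 rad (end stop): pointing to the front, across the tray's rear edge. About 1.2 N at its post turns it; it stays where left. Starts at 0 to 0.35.
- clip_post (a point): Middle of the clip's upright black thumb post, 14 mm diameter, 26 mm tall (20 to 46 mm above the deck), 42 mm from the clip's turning axis. It can be pinched from above or pushed round.
- scoop: Small steel scoop, 95 mm long, 10 mm high, lying on the left strip of the deck; leave alone.
- jar: Glass clip-top jar, 104 mm diameter, 135 mm tall, left of the machine; origin at the centre of its underside; leave alone.
- tamper: Tamper: a plate 115 x 85 mm with many steel pins below and a black knob on top, 55 mm tall, standing right of the machine; leave alone.
- tweezers: Steel tweezers 140 mm long, lying on the counter; leave alone.
- bowl: Steel bowl 84 mm wide, 40 mm tall, on the counter behind the machine; leave alone.
- tin: Round aluminium tin, 83 mm diameter, 46 mm tall, on the counter behind the machine; leave alone.
- spreader: Grey plastic powder spreader card 90 x 55 mm with a black grip bar, on the counter behind the machine; leave alone.
- stop: Adjustable stop: rigid upright round stud, 14 mm diameter, 15 mm tall, on a 4 mm foot bolted to the deck's rear right, set a few mm differently each time. Origin: on its axis, at deck level. Home, the tray's rear edge (its x = 108 mm face) touches the stud about 120 mm right of the pin, so the stud's axis is at x = 115 mm of the tray. Friction under the tray eats 2 to 4 N: a push of 15 to 17 N by the corner gives 8 N or more here.

How it is judged:
By the outcome, as a careful person would: the job done as asked, in the order asked, and still so for the second after the job is handed in, with the robot touching nothing.
It also fails if it takes over 72 s, if anything falls off the work surface, if the arm or the gripper's body presses on something with over 40 N, if the wrist force passes 120 N, or if a joint passes its speed limit or range.

## Working session

There is one attempt and no reset: what is moved stays moved. The work goes in short steps, Python scripts to look and compute and a shell command to move; the robot and the scene stay as the last step left them, time stands still between calls to the robot, and variables do not carry over. Pictures are saved under pics/ and viewed, about 8 in all and at most 12, crops included, and the job is handed in when it is done.

```bash
mkdir -p pics; python3 - <<'E'
from workcell import monitor, vision, arm
import cv2, numpy as np
s=monitor.observe()
for k,v in s.items(): print(k,np.round(v,3).tolist())
for n in("top","side"):
    c=vision.capture(n); cv2.imwrite(f"pics/{n}0.png",c["color"]); print(n,c["fov_y"],c["cx"],c["cy"],np.round(c["R"],4).tolist(),np.round(c["t"],1).tolist())
print(arm.hold_point_z)
E
```

```text
clock 0.0
joints [-1.228, 0.333, -0.065, 1.461, 0.022, 1.35, -0.089]
dq [0.001, -0.0, 0.0, -0.002, -0.001, 0.0, 0.002]
joint_efforts [-0.0, -62.325, 0.024, -38.989, -0.061, 0.04, 0.0]
eef_pos [223.432, 583.299, 221.765]
ee_rot [-3.094, 1.569, -1.889]
wrist_force [0.341, -1.027, -0.066]
torque [-0.012, 0.054, -0.024]
finger_gap 87.249
top 49.02225621693204 316.3012334310412 237.46693265933058 [[0.0134, -0.9999, 0.0063], [-0.9909, -0.0141, -0.1337], [0.1338, -0.0045, -0.991]] [56.8, 633.9, 1088.5]
side 44.782421436061654 310.9204222519133 239.96101584688947 [[0.9511, -0.3084, 0.0173], [-0.2213, -0.7196, -0.6582], [0.2155, 0.6222, -0.7526]] [-562.8, 228.6, 981.0]
18.700000000000003
```

View pics/top0.png

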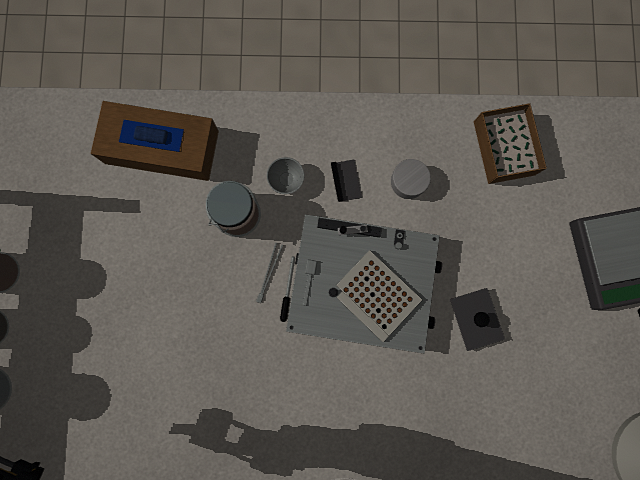

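View pics/side0.png

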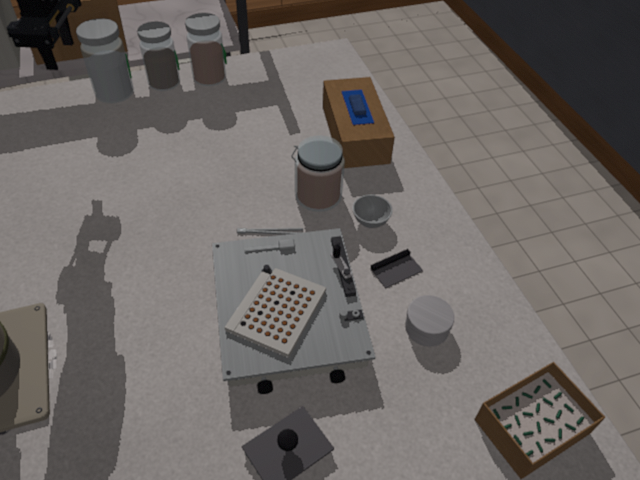

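The top view shows the deck with corners at about (303,215), (439,235), (424,352) and (287,333). The tray corners are at about (372,251), (424,299), (384,341) and (337,291), with the pin at (333,292), the clip post at (343,230) and the stop at (399,236). Next I'll zoom in and measure.

```bash
cat > h.py <<'E'
from workcell import monitor, vision, arm
import cv2, numpy as np
def ray(c,u,v,z):
    f=240/np.tan(np.radians(c["fov_y"]/2)); R=np.array(c["R"]); t=np.array(c["t"])
    d=R.T@np.array([(u-c["cx"])/f,(v-c["cy"])/f,1]); o=-R.T@t
    return (o+d*(z-o[2])/d[2])
def proj(c,X):
    f=240/np.tan(np.radians(c["fov_y"]/2)); p=np.array(c["R"])@X+np.array(c["t"])
    return np.array([c["cx"]+f*p[0]/p[2],c["cy"]+f*p[1]/p[2]])
def crop(c,x0,y0,w,h,k,fn):
    im=cv2.resize(c["color"][y0:y0+h,x0:x0+w],None,fx=k,fy=k,interpolation=cv2.INTER_CUBIC)
    cv2.imwrite(fn,np.clip(im*1.3,0,255).astype(np.uint8))
E
python3 - <<'E'
from h import *
c=vision.capture("top"); crop(c,280,208,166,150,4,"pics/topc.png")
m=cv2.inRange(c["color"][208:358,280:446],(150,150,150),(255,255,255))
g=cv2.cvtColor(c["color"],cv2.COLOR_BGR2GRAY)
print("deck vals",g[320,310],g[240,420],"tray",g[330,384],g[260,372])
for n,p in dict(dRL=(303,215),dRR=(439,235),dFR=(424,352),dFL=(287,333)).items(): print(n,ray(c,*p,55).round(1))
E
```

```text
deck vals 90 83 tray 120 90
dRL [679.4  94.7  55. ]
dRR [ 640.4 -195.5   55. ]
dFR [ 395.7 -160.1   55. ]
dFL [430.7 123.7  55. ]
```

View pics/topc.png

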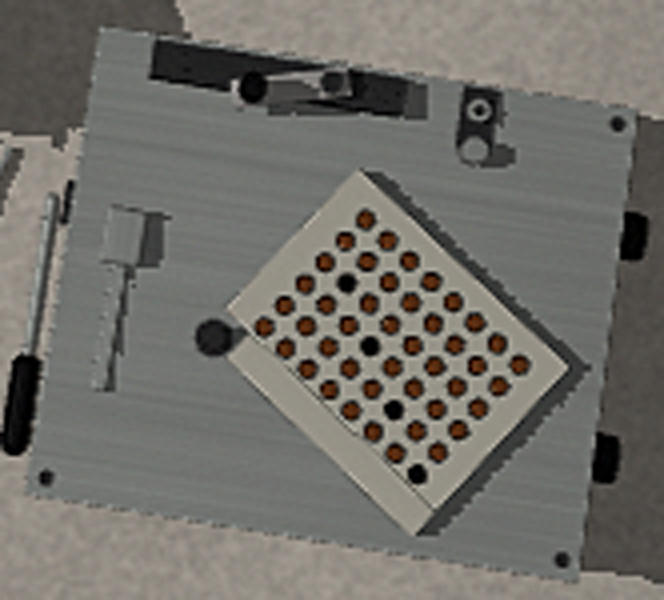

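Crop ×4 of the top view:
- **Tray:** rear left (361,170), rear right (569,369), front right (417,534), notch about (232,330).
- **Pin, stop and clip:** pin top (212,338), stop stud (475,150), clip post (252,88), clip screw (333,82).

```bash
cat >> h.py <<'E'
def full(u,v): return 280+(u+.5)/4-.5, 208+(v+.5)/4-.5
E
python3 - <<'E'
from h import *
c=vision.capture("top")
W=lambda u,v,z: ray(c,*full(u,v),z)
D=[W(*p,55) for p in((99,28),(637,107),(578,579),(30,494))]
M=np.array([[125,145],[125,-145],[-125,-145],[-125,145]],float)
P=np.array(D)[:,:2]; pm=P.mean(0); H=(P-pm).T@M; a=np.arctan2(H[1,0]-H[0,1],H[0,0]+H[1,1])
R=np.array([[np.cos(a),-np.sin(a)],[np.sin(a),np.cos(a)]])
print("machine",pm.round(1),np.degrees(a).round(2),"resid",(P-pm-M@R.T).round(1).tolist())
for n,u,v,z in(("pin",212,338,69),("stop",475,150,70),("post",252,88,101),("piv",333,82,72),("tRL",361,170,67),("tRR",569,369,67),("tFR",417,534,67),("notch",232,330,67)):
    X=W(u,v,z); print(n,X.round(1),"mach",((X[:2]-pm)@R).round(1))
print("pin world nominal",(pm+R@[-30,60]).round(1))
E
```

```text
machine [537.9 -35.1] -7.75 resid [[-1.0, 0.0], [-0.4, 0.4], [0.5, 1.5], [1.0, -1.9]]
pin [515.9  30.4  69. ] mach [-30.6  61.9]
stop [ 615.6 -106.4   70. ] mach [ 86.6 -60.1]
post [642.1  12.3 101. ] mach [96.9 61. ]
piv [650.3 -31.8  72. ] mach [110.9  18.5]
tRL [604.6 -47.   67. ] mach [67.7 -2.8]
tRR [ 502.5 -154.7   67. ] mach [ -19.  -123.3]
tFR [417.5 -75.6  67. ] mach [-113.9  -56.4]
notch [520.2  20.   67. ] mach [-25.   52.2]
pin world nominal [516.3  28.4]
```

```bash
cat >> h.py <<'E'
from scipy.spatial.transform import Rotation as Ro
def st():
    s=monitor.observe(); return s,np.array(s["eef_pos"]),Ro.from_euler("xyz",s["ee_rot"]).as_matrix()
def go(X,jaw):   # shift cm in tool axes and turn deg to put TCP at X with jaw axis at world angle jaw deg (mod 180)
    s,p,R=st(); sh=R.T@(np.array(X)-p)/10
    cur=np.degrees(np.arctan2(R[1,2],R[0,2])); d=(jaw-cur+90)%180-90
    print("t",s["clock"],"pos",p.round(1),"jaw",cur.round(1),"shift",sh.round(2),"turn(about tool x)",round(-d,1),"(or other half turn)","j7",round(s["joints"][6],2))
def wf(a=0): # force in axes turned by a deg
    s,p,R=st(); f=s["wrist_force"]; c,sn=np.cos(np.radians(a)),np.sin(np.radians(a))
    print("t",round(s["clock"],2),"pos",p.round(1),"F",np.round(f,1),"Faxes",round(c*f[0]+sn*f[1],1),round(-sn*f[0]+c*f[1],1),"gap",round(s["finger_gap"],1))
E
python3 - <<'E'
from h import *
s,p,R=st(); print(R.round(3))
go([501,-150,150],1.8)
E
```

```text
[[-0.    -0.934  0.358]
 [-0.001  0.358  0.934]
 [-1.    -0.    -0.001]]
t 0.2 pos [223.5 583.4 222.1] jaw 69.0 shift [  7.26 -52.15 -58.56] turn(about tool x) 67.2 (or other half turn) j7 -0.09
```

```bash
python3 -m jog '[1,0,-52,-58.5,67, 1,0,-52,-58.5,67, 1,0,-52,-58.5,67, 1,0,-52,-58.5,67, 1,0,-52,-58.5,67, 1,0,-52,-58.5,67, 1,0,-52,-58.5,67, 1,0,-52,-58.5,67]'; python3 -c "
from h import *
go([501,-150,150],1.8)"
```

```text
clock: 1.0
eef_pos: [365.0, 207.5, 222.6]
ee_rot: [1.26, 1.57, 1.29]
wrist_force: [1.7, 0.8, 0.5]
finger_gap: 86.9
t 1.0 pos [365.  207.5 222.6] jaw 1.7 shift [  7.24 -36.14  12.53] turn(about tool x) -0.1 (or other half turn) j7 -0.63
```

```bash
python3 -m jog '[1,0,-36.1,12.5,0, 1,0,-36.1,12.5,0, 1,0,-36.1,12.5,0, 1,0,-36.1,12.5,0, 1,4,-36.1,12.5,0, 1,8,-36.1,12.5,0, 1,11,-36.1,12.5,0, 1,11,-36.1,12.5,0]';  python3 -m jog '[1,0,0,0,0,1,0,0,0,0,1,0,0,0,0]';python3 -c "
from h import *
go([501,-145,61],1.8);wf()"
```

```text
clock: 1.8
eef_pos: [498.7, -136.5, 123.1]
ee_rot: [-0.034, 1.569, 0.002]
wrist_force: [0.4, 1.3, 0.5]
finger_gap: 87.0
clock: 2.1
eef_pos: [498.3, -133.9, 124.4]
ee_rot: [0.576, 1.569, 0.612]
wrist_force: [0.1, 0.3, -0.4]
finger_gap: 87.4
t 2.1 pos [ 498.3 -133.9  124.4] jaw 2.1 shift [ 6.34 -1.13  0.22] turn(about tool x) 0.3 (or other half turn) j7 0.36
t 2.1 pos [ 498.3 -133.9  124.4] F [ 0.1  0.3 -0.4] Faxes 0.1 0.3 gap 87.4
```

```bash
python3 -m jog '[1,1,-1.1,0.3,0, 1,3,-1.1,0.3,0, 1,5,-1.1,0.3,0, 1,6.2,-1.1,0.3,0, 1,6.2,-1.1,0.3,0]'; python3 -c "
from h import *
go([501,-121,61],1.8);wf(-43.2)
c=vision.capture('top'); crop(c,280,208,166,150,4,'pics/a.png')"
```

```text
clock: 2.6
eef_pos: [501.0, -144.4, 61.4]
ee_rot: [1.981, 1.57, 2.018]
wrist_force: [0.2, -0.2, 0.0]
finger_gap: 86.9
t 2.6 pos [ 501.  -144.4   61.4] jaw 2.1 shift [0.04 2.34 0.09] turn(about tool x) 0.3 (or other half turn) j7 0.45
t 2.6 pos [ 501.  -144.4   61.4] F [ 0.2 -0.2  0. ] Faxes 0.2 0.0 gap 86.9
```

View pics/a.png

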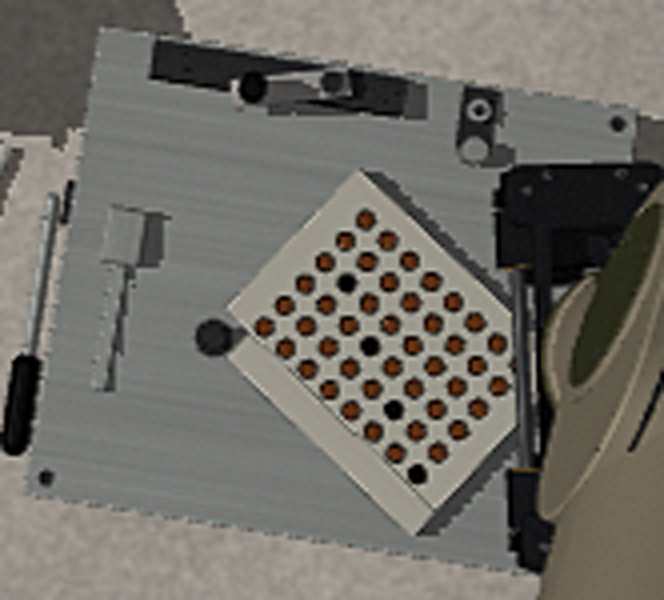

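The gripper straddles the rear right corner and the tray is untouched. The arm hides the area right of pixel 500. I'll advance in small steps.

```bash
python3 -m jog '[1,0,0.6,0,0, 1,0,1.2,0,0, 1,0,1.5,0,0, 1,0,1.7,0,0, 1,0,1.7,0,0]'>/dev/null; python3 -c "
from h import *
wf(-43.2)"; python3 -m jog '[1,0,0.1,0,0, 1,0,0.2,0,0, 1,0,0.3,0,0, 1,0,0.4,0,0]'>/dev/null; python3 -c "
from h import *
wf(-43.2)"; python3 -m jog '[1,0,0.1,0,0, 1,0,0.2,0,0, 1,0,0.3,0,0, 1,0,0.3,0,0]'>/dev/null; python3 -c "
from h import *
wf(-43.2)"
```

```text
t 3.15 pos [ 500.8 -128.3   61.8] F [-0.8 -0.1 -0.4] Faxes -0.5 -0.6 gap 87.1
t 3.55 pos [ 500.5 -124.7   61.6] F [-0.3  0.5 -0.2] Faxes -0.5 0.1 gap 87.4
t 3.95 pos [ 500.5 -121.6   61.6] F [ 0.7 -0.9  0.9] Faxes 1.1 -0.1 gap 87.3
```

```bash
for i in 1 2 3; do python3 -m jog '[1,0,0.1,0,0, 1,0,0.2,0,0, 1,0,0.2,0,0]'>/dev/null; python3 -c "
from h import *
wf(-43.2)"; done
```

```text
t 4.25 pos [ 500.4 -119.9   61.7] F [ 1.  -2.2 -0.7] Faxes 2.3 -1.0 gap 87.0
t 4.55 pos [ 500.3 -117.7   61.6] F [ 0.4 -2.5  0. ] Faxes 2.0 -1.6 gap 87.2
t 4.85 pos [ 500.2 -115.6   61.6] F [ 0.3 -2.2 -0.3] Faxes 1.7 -1.3 gap 86.7
```

```bash
for i in 1 2 ; do python3 -m jog '[1,0,0.1,-0.02,0, 1,0,0.2,-0.05,0]'>/dev/null; python3 -c "
from h import *
wf(-43.2)"; done;  python3 -m jog '[1,0,0.1,-0.02,0]'>/dev/null; python3 -c "
from h import *
wf(-43.2)"
python3 -c "
from h import *
c=vision.capture('top'); crop(c,280,208,166,150,4,'pics/b.png')"
```

```text
t 5.05 pos [ 499.7 -113.7   61.6] F [ 0.3 -2.2  0.4] Faxes 1.7 -1.4 gap 87.0
t 5.25 pos [ 499.1 -111.6   61.6] F [ 0.3 -2.2  0.6] Faxes 1.7 -1.3 gap 86.7
t 5.35 pos [ 498.9 -110.9   61.7] F [ 0.5 -4.6 -0.9] Faxes 3.5 -3.0 gap 87.1
```

View pics/b.png

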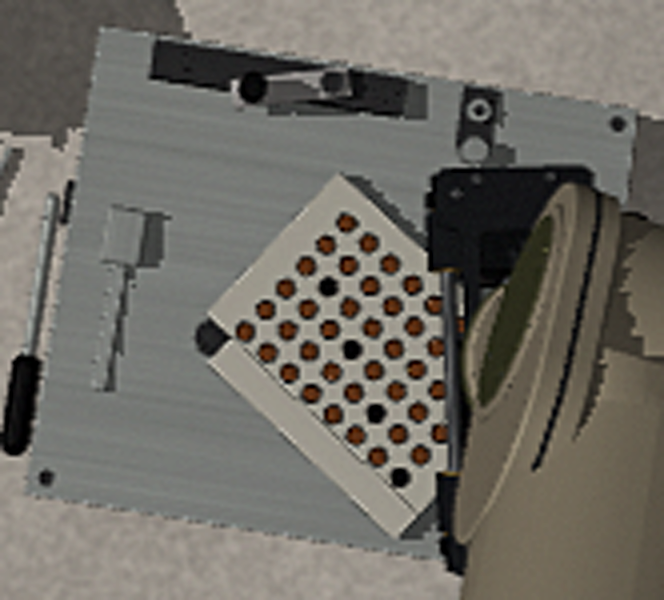

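The pin now sits in the notch at crop (212,338), and the force is starting to rise. I'll press a little further to seat it.

```bash
for i in 1 2 3 4; do python3 -m jog '[1,0,0.04,0,0]'>/dev/null; python3 -c "
from h import *
wf(-43.2)"; done
```

```text
t 5.5 pos [ 498.8 -110.8   61.7] F [ 0.4 -5.4 -0.5] Faxes 3.9 -3.7 gap 87.4
t 5.6 pos [ 498.8 -110.5   61.7] F [ 1.3 -5.1  0.2] Faxes 4.4 -2.8 gap 86.9
t 5.7 pos [ 498.8 -110.4   61.7] F [ 1. -7.  1.] Faxes 5.5 -4.5 gap 87.2
t 5.8 pos [ 498.8 -110.3   61.7] F [ 0.1 -7.4 -0.9] Faxes 5.1 -5.3 gap 87.0
```

```bash
for i in 1 2 3; do python3 -m jog '[1,0,0.06,0,0]'>/dev/null; python3 -c "
from h import *
wf(-43.2)"; done
```

```text
t 5.9 pos [ 498.7 -110.1   61.7] F [ 1.2 -9.3 -1. ] Faxes 7.2 -6.0 gap 87.1
t 6.0 pos [ 498.7 -110.    61.7] F [  1.7 -10.6  -1.5] Faxes 8.5 -6.5 gap 87.2
t 6.1 pos [ 498.7 -109.8   61.8] F [  1.3 -12.4  -2.5] Faxes 9.4 -8.1 gap 87.4
```

The notch is seated: both force components rose together to 12.4 N with the pose nearly static. Now I'll back off, shut the fingers and work out the swing.

```bash
python3 -m jog '[1,0,-1,0,0, 1,0,-3,0,0, 1,0,-4,0,0, 1,-2,-4,0,0, 0,-4,-4.5,-1.5,10, 0,-4,-4.5,-2,20, 0,-4,-4.5,-2,30, 0,-4,-4.5,-2,45]' 20; python3 -m jog '[0,0,0,0,0, 0,0,0,0,0, 0,0,0,0,0]' >/dev/null; python3 - <<'E'
from h import *
c=vision.capture("top"); W=lambda u,v: ray(c,*full(u,v),67)[:2]
a,b=W(340,176),W(402,538); d=a-b; print(a,b,np.linalg.norm(d),"expect",np.hypot(120,150)); th=np.degrees(np.arctan2(d[1],d[0])-np.arctan2(150,120)); print("yaw",th)
R=lambda q:np.array([[np.cos(np.radians(q)),-np.sin(np.radians(q))],[np.sin(np.radians(q)),np.cos(np.radians(q))]])
print("origin",a-R(th)@[108,12],b-R(th)@[-12,-138])
T=np.array([516.2,29])+R(th)@[98,-160]; go([*T,61.5],th); wf()
for k in range(1,11): print(k,((R(k)-np.eye(2))@[98,-147.5]/10).round(2))
crop(c,280,208,166,150,4,'pics/c.png')
E
```

```text
clock: 6.9
eef_pos: [480.2, -152.5, 101.7]
ee_rot: [2.051, 1.569, 1.481]
wrist_force: [0.7, 0.2, 0.8]
finger_gap: 62.8
[601.27529975 -35.9842655 ] [415.35212202 -67.95435367] 188.6518342261972 expect 192.09372712298546
yaw -41.58341405337057
origin [512.52783597  26.72050045] [515.9199454   27.30378457]
t 7.25 pos [ 480.3 -153.   101.5] jaw -32.2 shift [ 4.   -0.07  0.4 ] turn(about tool x) 9.4 (or other half turn) j7 -0.16
t 7.25 pos [ 480.3 -153.   101.5] F [ 0.1  0.6 -0.2] Faxes 0.1 0.6 gap 35.0
1 [0.26 0.17]
2 [0.51 0.35]
3 [0.76 0.53]
4 [1.01 0.72]
5 [1.25 0.91]
6 [1.49 1.11]
7 [1.72 1.3 ]
8 [1.96 1.51]
9 [2.19 1.71]
10 [2.41 1.93]
```

```bash
python3 -m jog '[0,0,-0.3,0.3,5, 0,0,-0.3,0.3,9.5, 0,0,-0.3,0.3,9.5, 0,0,-0.3,0.3,9.5, 0,2,-0.3,0.3,9.5, 0,4,-0.3,0.3,9.5, 0,4,-0.3,0.3,9.5]'; python3 - <<'E'
from h import *
a=np.radians(-42); T=np.array([516.2,29])+np.array([[np.cos(a),-np.sin(a)],[np.sin(a),np.cos(a)]])@[98,-150]; go([*T,61.5],-42)
c=vision.capture("top"); crop(c,280,208,166,150,4,'pics/c.png')
E
```

```text
clock: 7.95
eef_pos: [479.7, -156.7, 59.8]
ee_rot: [-2.473, 1.567, 3.082]
wrist_force: [1.1, 0.2, 0.1]
finger_gap: 0.3
t 7.95 pos [ 479.7 -156.7   59.8] jaw -41.7 shift [-0.18  1.24  0.09] turn(about tool x) 0.3 (or other half turn) j7 -0.24
```

View pics/c.png

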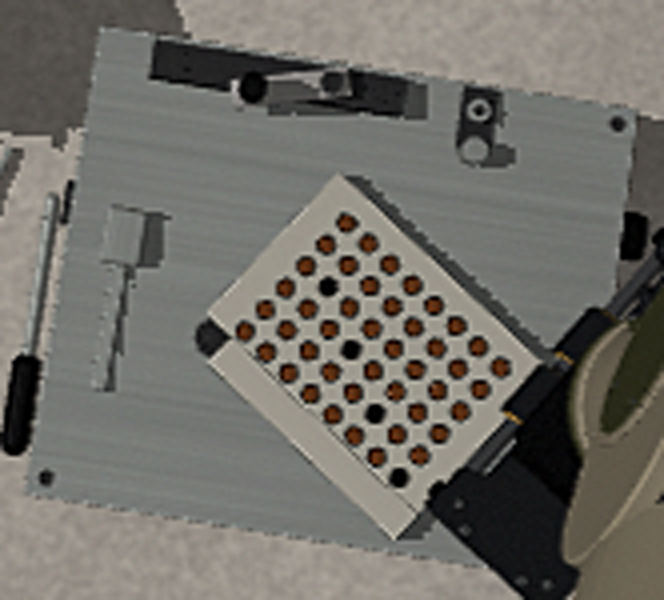

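The pin is in the notch at (212,338), and the shut fingers face the right edge near the rear right corner at about (550,360). I'll approach until contact.

```bash
python3 -m jog '[0,-0.15,0.4,0.1,0, 0,-0.15,0.8,0.1,0, 0,-0.15,1.0,0.1,0, 0,-0.15,1.0,0.1,0]'>/dev/null; python3 -c "
from h import *
wf(-42)";python3 -m jog '[0,0,0.1,0,0, 0,0,0.2,0,0, 0,0,0.2,0,0]'>/dev/null; python3 -c "
from h import *
wf(-42)";python3 -m jog '[0,0,0.1,0,0, 0,0,0.2,0,0, 0,0,0.2,0,0]'>/dev/null; python3 -c "
from h import *
wf(-42)"
```

```text
t 8.4 pos [ 489.3 -150.1   63.6] F [0.4 0.3 0.1] Faxes 0.1 0.4 gap 0.6
t 8.7 pos [ 489.6 -149.6   63.2] F [-2.5 -3.2  2.6] Faxes 0.3 -4.0 gap 0.3
t 9.0 pos [ 490.8 -149.3   63.2] F [-3.4 -8.6  3.1] Faxes 3.2 -8.7 gap 0.7
```

```bash
for i in 1 2; do python3 -m jog '[0,0,0.09,0.13,-0.5, 0,0,0.17,0.26,-1, 0,0,0.26,0.38,-1.5, 0,0,0.35,0.51,-2]'>/dev/null; python3 -c "
from h import *
wf(-42+2*$i); go([0,0,0],0)"; done
```

```text
t 9.4 pos [ 496.9 -150.1   63.2] F [-3.5 -7.7  2.8] Faxes 2.3 -8.1 gap 0.6
t 9.4 pos [ 496.9 -150.1   63.2] jaw -39.9 shift [  6.31 -20.36 -47.75] turn(about tool x) -39.9 (or other half turn) j7 -0.23
t 9.8 pos [ 503.1 -150.6   63.2] F [-2.5 -7.5  2.6] Faxes 2.6 -7.4 gap 0.4
t 9.8 pos [ 503.1 -150.6   63.2] jaw -37.9 shift [  6.31 -19.02 -48.96] turn(about tool x) -37.9 (or other half turn) j7 -0.19
```

```bash
for i in 1 2; do python3 -m jog '[0,0.01,0.17,0.26,-1, 0,0.02,0.35,0.51,-2, 0,0.03,0.53,0.76,-3, 0,0.04,0.72,1.01,-4, 0,0.05,0.91,1.25,-5, 0,0.06,1.11,1.49,-6]'>/dev/null; python3 -c "
from h import *
wf(-38+6*$i); go([0,0,0],0)"; done
```

```text
t 10.4 pos [ 522.  -151.    62.9] F [-4.3 -7.3  6.2] Faxes 0.2 -8.4 gap 0.3
t 10.4 pos [ 522.  -151.    62.9] jaw -31.9 shift [  6.26 -14.74 -52.3 ] turn(about tool x) -31.9 (or other half turn) j7 -0.08
t 11.0 pos [ 540.6 -149.5   62.4] F [-3.1 -7.6  5. ] Faxes 0.5 -8.3 gap 0.3
t 11.0 pos [ 540.6 -149.5   62.4] jaw -25.9 shift [  6.19 -10.15 -55.17] turn(about tool x) -25.9 (or other half turn) j7 0.01
```

```bash
for i in 1 2; do python3 -m jog '[0,-0.01,0.17,0.26,-1, 0,-0.02,0.35,0.51,-2, 0,-0.03,0.53,0.76,-3, 0,-0.03,0.72,1.01,-4, 0,-0.03,0.91,1.25,-5, 0,-0.03,1.11,1.49,-6]'>/dev/null; python3 -c "
from h import *
wf(-26+6*$i); go([0,0,0],0)"; done; python3 -c "
from h import *
c=vision.capture('top'); crop(c,280,208,166,150,4,'pics/d.png')"
```

```text
t 11.6 pos [ 559.1 -145.8   62.5] F [-2.2 -5.7  2.6] Faxes -0.1 -6.1 gap 0.0
t 11.6 pos [ 559.1 -145.8   62.5] jaw -19.9 shift [  6.19  -5.29 -57.55] turn(about tool x) -19.9 (or other half turn) j7 0.1
t 12.2 pos [ 577.1 -140.2   62.7] F [ 0.4 -6.3  1.2] Faxes 1.9 -6.0 gap 0.6
t 12.2 pos [ 577.1 -140.2   62.7] jaw -13.9 shift [  6.18  -0.2  -59.4 ] turn(about tool x) -13.9 (or other half turn) j7 0.19
```

View pics/d.png

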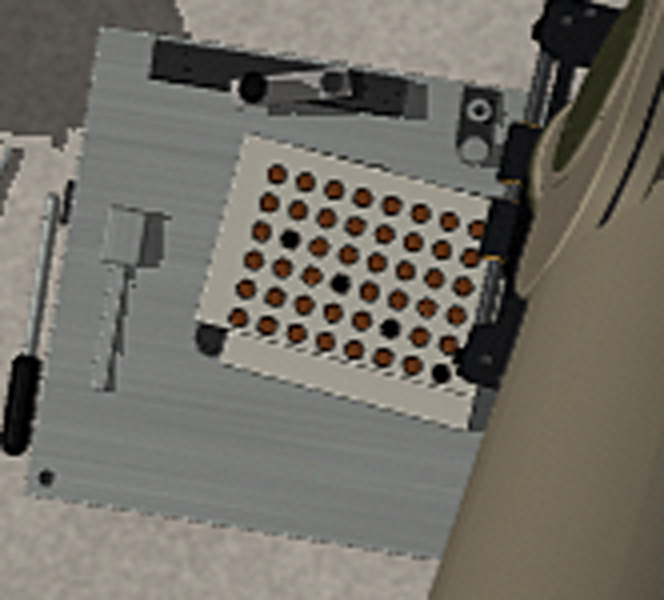

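The tray has swung round with the pin still in the notch. The rear edge, at about (495,200), is roughly 7° short of the stop stud at (475,150). From here I'll go in fine steps.

```bash
python3 -m jog '[0,0,0.17,0.26,-1, 0,0,0.35,0.51,-2, 0,0,0.53,0.76,-3, 0,0,0.72,1.01,-4]'>/dev/null; python3 -c "
from h import *
wf(-10)"; for i in 1 2 3; do python3 -m jog '[0,0,0.09,0.13,-0.5, 0,0,0.13,0.19,-0.75]'>/dev/null; python3 -c "
from h import *
wf(-10+.75*$i); go([0,0,0],0)"; done
```

```text
t 12.65 pos [ 588.7 -135.6   62.7] F [-0.1 -6.1 -0.7] Faxes 1.0 -6.0 gap 0.4
t 12.85 pos [ 590.9 -134.5   62.7] F [ 0.8 -6.   0.2] Faxes 1.8 -5.8 gap 0.4
t 12.85 pos [ 590.9 -134.5   62.7] jaw -9.1 shift [  6.17   3.93 -60.49] turn(about tool x) -9.1 (or other half turn) j7 0.25
t 13.05 pos [ 593.  -133.6   62.7] F [ 2.2 -5.4 -0.3] Faxes 3.0 -5.0 gap 0.6
t 13.05 pos [ 593.  -133.6   62.7] jaw -8.4 shift [  6.16   4.59 -60.62] turn(about tool x) -8.4 (or other half turn) j7 0.26
t 13.25 pos [ 595.1 -132.6   62.7] F [ 0.9 -6.2 -0.3] Faxes 1.7 -6.0 gap 0.2
t 13.25 pos [ 595.1 -132.6   62.7] jaw -7.6 shift [  6.16   5.26 -60.75] turn(about tool x) -7.6 (or other half turn) j7 0.27
```

```bash
for i in 1 2 3; do python3 -m jog '[0,0,0.05,0.06,-0.25, 0,0,0.09,0.12,-0.5]'>/dev/null; python3 -c "
from h import *
wf(-7); go([0,0,0],0)"; done
```

```text
t 13.45 pos [ 596.3 -132.    62.7] F [ 1.5 -6.4  0.4] Faxes 2.2 -6.2 gap 0.1
t 13.45 pos [ 596.3 -132.    62.7] jaw -7.1 shift [  6.16   5.69 -60.82] turn(about tool x) -7.1 (or other half turn) j7 0.28
t 13.65 pos [ 597.6 -131.3   62.7] F [ 2.2 -5.9 -0.6] Faxes 2.9 -5.6 gap 0.3
t 13.65 pos [ 597.6 -131.3   62.7] jaw -6.6 shift [  6.16   6.14 -60.89] turn(about tool x) -6.6 (or other half turn) j7 0.29
t 13.85 pos [ 599.  -130.5   62.7] F [ 1.4 -5.4  0. ] Faxes 2.0 -5.2 gap 0.5
t 13.85 pos [ 599.  -130.5   62.7] jaw -6.1 shift [  6.15   6.58 -60.96] turn(about tool x) -6.1 (or other half turn) j7 0.29
```

```bash
for i in 1 2 3; do python3 -m jog '[0,0,0.05,0.06,-0.2, 0,0,0.09,0.12,-0.4]'>/dev/null; python3 -c "
from h import *
wf(-6); go([0,0,0],0)"; done;  python3 -c "
from h import *
c=vision.capture('top'); crop(c,320,218,120,110,5,'pics/e.png')"
```

```text
t 14.05 pos [ 599.7 -130.2   62.7] F [-2.6 -7.5  0.4] Faxes -1.8 -7.7 gap 0.2
t 14.05 pos [ 599.7 -130.2   62.7] jaw -5.8 shift [  6.21   6.95 -60.98] turn(about tool x) -5.8 (or other half turn) j7 0.3
t 14.25 pos [ 600.  -130.1   62.5] F [-5.2 -8.4  4. ] Faxes -4.3 -8.9 gap 0.2
t 14.25 pos [ 600.  -130.1   62.5] jaw -5.4 shift [  6.3    7.33 -60.95] turn(about tool x) -5.4 (or other half turn) j7 0.3
t 14.45 pos [ 600.5 -130.    62.4] F [-7.  -9.4  4.4] Faxes -5.9 -10.1 gap 0.8
t 14.45 pos [ 600.5 -130.    62.4] jaw -5.0 shift [  6.36   7.7  -60.95] turn(about tool x) -5.0 (or other half turn) j7 0.31
```

View pics/e.png

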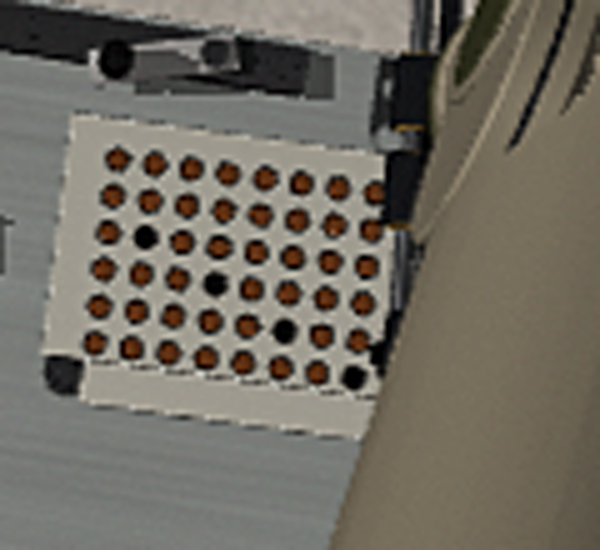

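The stop has been met: the force rose from 6 to 12 N while the pose stayed static. The rear edge lies at the stud at about (390,130) in this crop, and the pin is in the notch at (63,375). Now I'll press to about 16 N.

```bash
for i in 1 2; do python3 -m jog '[0,-0.02,0.08,0,0, 0,-0.04,0.08,0,0]'>/dev/null; python3 -c "
from h import *
wf(-6)
print(np.linalg.norm(monitor.observe()['wrist_force'][:2]))"; done
```

```text
t 14.7 pos [ 600.5 -129.8   62.6] F [ -5.9 -11.8   0.7] Faxes -4.7 -12.4 gap 0.5
13.24106933735923
t 14.9 pos [ 600.5 -129.6   62.8] F [ -4.2 -13.4  -2.4] Faxes -2.8 -13.7 gap 0.4
14.030051518649955
```

```bash
python3 -m jog '[0,0,0.05,0.04,0, 0,0,0.1,0.06,0]'>/dev/null;python3 -c "
from h import *
wf(-6);print(np.linalg.norm(monitor.observe()['wrist_force'][:2]))";  python3 -m jog '[0,0,0,0,0,0,0,0,0,0]'>/dev/null;python3 -c "
from h import *
wf(-6);print(np.linalg.norm(monitor.observe()['wrist_force'][:2]))"
```

```text
t 15.1 pos [ 600.7 -129.4   62.7] F [ -7.4 -15.8  -0.1] Faxes -5.7 -16.5 gap 0.4
17.457389431517992
t 15.3 pos [ 600.6 -129.5   62.7] F [ -6.1 -15.3  -0.5] Faxes -4.5 -15.8 gap 0.1
16.4547810908267
```

The tray was pressed home at 16–17 N: estimated torque (100·16+138·5)/120, less friction, puts more than 8 N on the stop. I'll back off gently and head for the clip.

```bash
python3 -m jog '[0,0,-0.2,-0.02,0, 0,0,-0.5,-0.04,0, 0,0,-1,0,0, 0,0,-2,0,0, 0,-2,-2.5,0,0, 0,-5,-2.5,0,0, 0,-8,-2.5,0,0, 0,-9,-2.5,0,0]'; python3 -c "
from h import *
go([671,15.5,150],-79.6); go([671,15.5,80],-79.6)"
```

```text
clock: 16.1
eef_pos: [602.5, -149.8, 156.6]
ee_rot: [0.07, 1.566, -0.016]
wrist_force: [0.1, 0.1, 0.0]
finger_gap: 0.3
t 16.1 pos [ 602.5 -149.8  156.6] jaw -4.9 shift [ 0.69 17.05  5.41] turn(about tool x) 74.7 (or other half turn) j7 0.3
t 16.1 pos [ 602.5 -149.8  156.6] jaw -4.9 shift [ 7.69 17.05  5.38] turn(about tool x) 74.7 (or other half turn) j7 0.3
```

```bash
python3 -m jog '[0,0,3,6,8, 0,0,7,6.2,16, 0,0,11,6.2,24, 0,0,14,6,32, 0,0,17,5.6,41, 0,0,17.1,5.4,49, 0,0,17.1,5.4,58, 0,0,17.1,5.4,66]'>/dev/null; python3 -c "
from h import *
go([671,15.5,110],-79.6)
c=vision.capture('top'); crop(c,310,200,130,120,5,'pics/f.png')
d=vision.capture('side'); crop(d,290,200,120,120,5,'pics/g.png')"
```

```text
t 16.9 pos [669.3  17.3 152.7] jaw -71.2 shift [4.27 0.11 0.22] turn(about tool x) 8.4 (or other half turn) j7 -1.01
```

View pics/f.png

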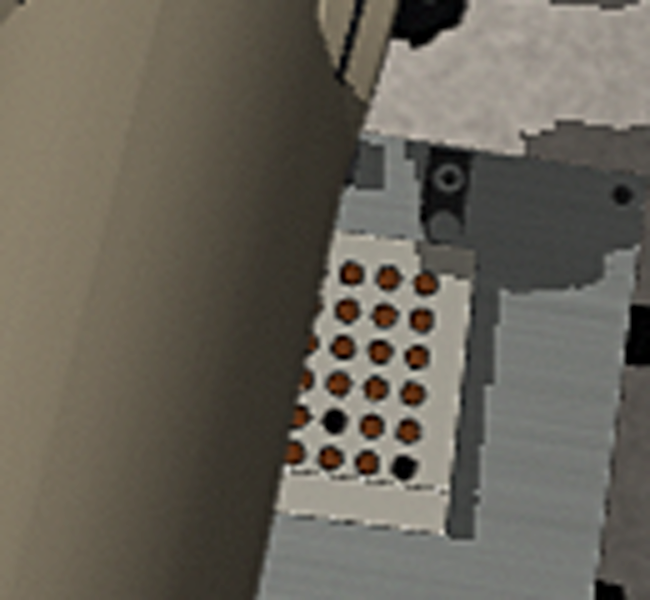

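The tray's rear edge is against the stud at (443,240), and the arm hides the clip. I'll descend behind the post.

```bash
python3 -m jog '[0,1,0.15,0.2,8.4, 0,3,0.15,0.2,8.4, 0,5,0.15,0.2,8.4, 0,6.5,0.15,0.2,8.4, 0,7.1,0.15,0.2,8.4, 0,7.1,0.15,0.2,8.4]'>/dev/null; python3 - <<'E'
from h import *
wf(); go([671,15.5,81],-79.6)
d=vision.capture('side'); crop(d,290,200,120,120,5,'pics/g.png')
# arc shifts in tool frame at start: tool y opposite tangent, z opposite radial; centre rel pivot (radial 42, tang -16.5)
R=lambda q:np.array([[np.cos(q),-np.sin(q)],[np.sin(q),np.cos(q)]])
for k in range(5,41,5):
    v=(R(np.radians(k))-np.eye(2))@[42,-16.5]/10; print(k,"y",-v[1].round(2),"z",-v[0].round(2))
E
```

```text
t 17.6 pos [671.1  15.3  81.6] F [0.  0.4 1.1] Faxes 0.0 0.4 gap 0.3
t 17.6 pos [671.1  15.3  81.6] jaw -79.2 shift [ 0.06 -0.   -0.02] turn(about tool x) 0.4 (or other half turn) j7 -1.1
5 y -0.37 z -0.13
10 y -0.75 z -0.22
15 y -1.14 z -0.28
20 y -1.54 z -0.31
25 y -1.93 z -0.3
30 y -2.32 z -0.26
35 y -2.71 z -0.19
40 y -3.09 z -0.08
```

View pics/g.png

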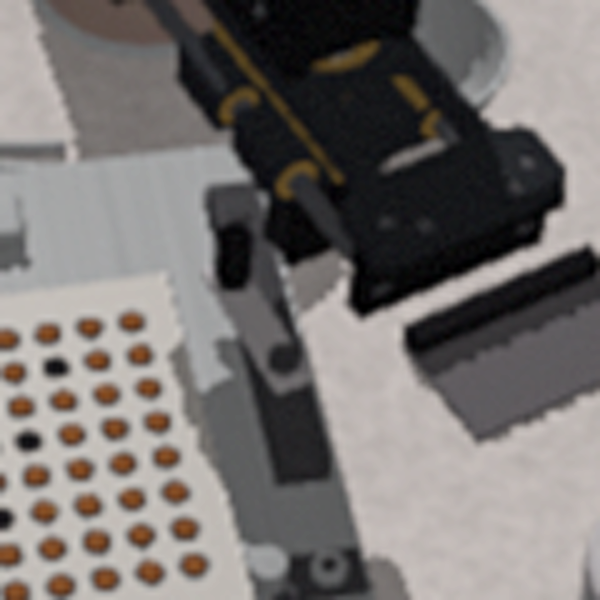

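The side view shows the fingers behind the post, which is at (235,250), with a clear gap. I'll make contact and then push it round.

```bash
python3 -m jog '[0,0,-0.4,0,0, 0,0,-0.8,0,0, 0,0,-1.2,0,0, 0,0,-1.2,0,0]'>/dev/null; python3 -c "
from h import *
wf(10.4)"; python3 -m jog '[0,0,-0.37,-0.13,-5, 0,0,-0.75,-0.22,-10, 0,0,-1.14,-0.28,-15, 0,0,-1.54,-0.31,-20, 0,0,-1.54,-0.31,-20]'>/dev/null; python3 -c "
from h import *
wf(30.4);go([671,15.5,81],-59.6)"
```

```text
t 18.05 pos [659.4  13.2  82.8] F [-0.4  1.5  0.2] Faxes -0.1 1.5 gap 0.4
t 18.55 pos [643.7  14.2  82.7] F [0.1 0.9 1.2] Faxes 0.5 0.7 gap 0.6
t 18.55 pos [643.7  14.2  82.7] jaw -59.2 shift [0.17 2.41 1.28] turn(about tool x) 0.4 (or other half turn) j7 -0.79
```

```bash
for i in 1 2; do python3 -m jog '[0,0,-0.37,-0.13,-5, 0,0,-0.75,-0.22,-10, 0,0,-1.14,-0.28,-15, 0,0,-1.54,-0.31,-20, 0,0,-1.54,-0.31,-20]'>/dev/null; python3 -c "
from h import *
wf(30.4+20*$i);go([671,15.5,81],-59.6)"; done; python3 -c "
from h import *
d=vision.capture('side'); crop(d,290,200,120,120,5,'pics/i.png')"
```

```text
t 19.05 pos [628.8   8.3  82.4] F [-0.1  1.5 -0.4] Faxes 1.1 1.0 gap 0.2
t 19.05 pos [628.8   8.3  82.4] jaw -39.3 shift [0.14 3.23 2.81] turn(about tool x) 20.3 (or other half turn) j7 -0.47
t 19.55 pos [616.8  -2.4  82.3] F [-0.   0.1 -0.5] Faxes 0.1 0.0 gap 0.8
t 19.55 pos [616.8  -2.4  82.3] jaw -19.5 shift [0.13 3.49 4.52] turn(about tool x) 40.1 (or other half turn) j7 -0.15
```

View pics/i.png

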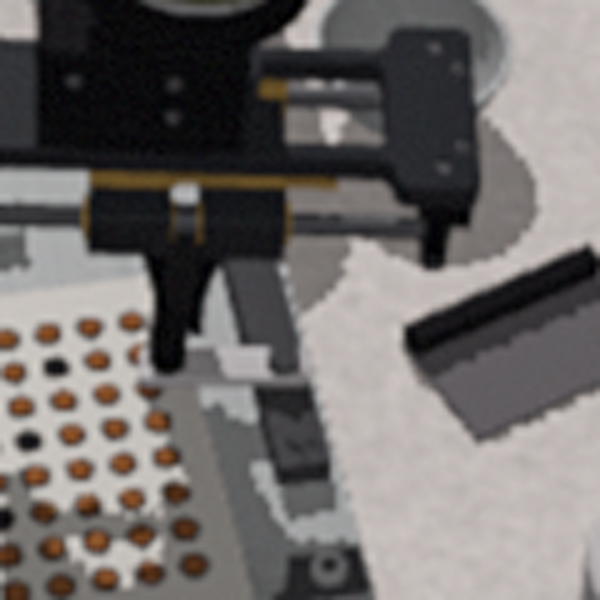

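The clip now reaches over the tray, with its post at (170,365) and its pivot at (290,380), and the finger is behind it. The last ~12° remain, to the end stop.

```bash
python3 -m jog '[0,0,-0.37,-0.13,-5, 0,0,-0.75,-0.22,-10, 0,0,-0.9,-0.24,-12, 0,0,-0.9,-0.24,-12]'>/dev/null; python3 -c "
from h import *
wf(82)";for i in 1 2 3; do python3 -m jog '[0,0,-0.1,0,0, 0,0,-0.2,0,0]'>/dev/null; python3 -c "
from h import *
wf(82)"; done
```

```text
t 20.0 pos [612.6  -7.4  82.4] F [ 1.1  7.  -0.8] Faxes 7.1 -0.1 gap 0.3
t 20.2 pos [612.5  -7.7  82.4] F [ 2.2 11.8 -0.2] Faxes 12.0 -0.5 gap 0.8
t 20.4 pos [612.4  -7.9  82.4] F [ 1.6 17.4  0.1] Faxes 17.5 0.8 gap 0.3
t 20.6 pos [612.4  -8.2  82.5] F [ 2.  21.7 -0.2] Faxes 21.7 1.1 gap 0.2
```

The end stop is felt as a rigid rise to 22 N on the post, not on the tray. I'll back off, lift and move clear.

```bash
python3 -m jog '[0,0,0.5,0,0, 0,0,1.5,0,0, 0,0,3,0,0, 0,-3,3,0,0, 0,-7,3,0,0, 0,-12,3,0,0, 0,-12,7,-4,0, 0,-12,11,-8,0]'>/dev/null;  python3 -m jog '[0,0,5,-4,0, 0,0,10,-8,0, 0,0,15,-12,0, 0,0,20,-16,0, 0,0,25,-16,0, 0,0,30,-16,0, 0,0,30,-16,0]'>/dev/null; python3 - <<'E'
from h import *
wf()
c=vision.capture('top'); crop(c,280,208,166,150,4,'pics/j.png')
E
```

```text
t 22.1 pos [431.8 414.1 202.6] F [0.3 0.2 0.7] Faxes 0.3 0.2 gap 0.6
```

View pics/j.png

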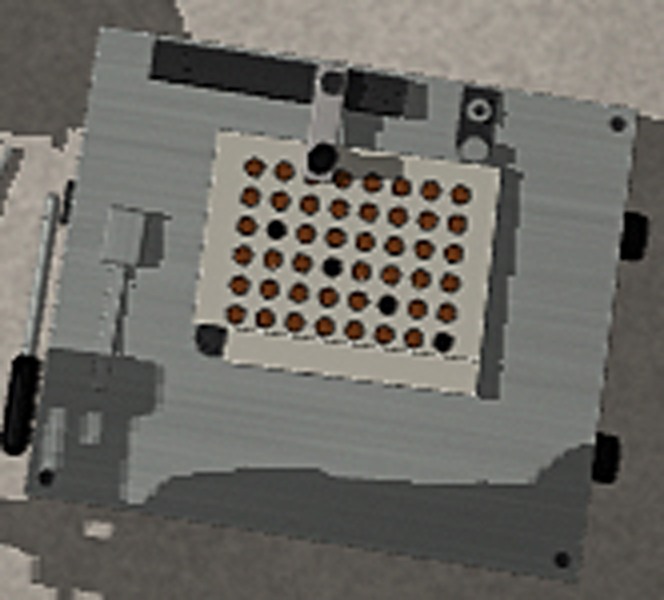

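The tray is on the pin at (210,340), its rear edge meets the stud at (475,160), and the clip points forward with its post at (322,158). The scoop hasn't moved. One numeric check, then I'll hand in.

```bash
python3 - <<'E'
from h import *
c=vision.capture('top'); W=lambda u,v,z: ray(c,*full(u,v),z)[:2]
p=W(322,158,101)-W(333,82,72); print("clip angle",np.degrees(np.arctan2(p[1],p[0]))-82.25, np.hypot(*p))
a,b,f=W(217,133,67),W(498,167,67),W(476,395,67); d=a-b; print("len",np.hypot(*d),np.hypot(*(b-f)),"tray yaw rel",np.degrees(np.arctan2(-d[0],d[1]))+7.75)
n=(b-f)/np.hypot(*(b-f)); s=W(475,150,70); print("stud to rear edge",(s-b)@n)
q=np.arctan2(-d[0],d[1]); Rt=np.array([[np.cos(q),-np.sin(q)],[np.sin(q),np.cos(q)]]); print("origin-pin",a-Rt@[108,12]-[516.1,29.4])
arm.sign_off()
E
```

```text
clip angle 87.03777433626794 44.39284198456931
len 148.36631473540433 119.36221126328046 tray yaw rel 1.6068457437065113
stud to rear edge 7.092686283328201
origin-pin [-1.69909185 -1.12295224]
the job is handed in; nothing more can be done
```

The job is done and handed in at about 22 s on the robot's clock; the hand-in gives no verdict.

- **Slide to the pin:** I slid the tray with the open fingers straddling its rear right corner. The push rose from about 2 N to 12 N as the notch seated on the pin, and the last picture puts the notch within about 2 mm of it.
- **Swing to the stop:** I swung the tray round the pin by its rear right corner, sliding at 5–9 N. I then pressed it on the stop at about 16.5 N, with a highest reading of 17.5 N. By my torque estimate that is well over 8 N at the stop, though I could not measure that force directly. Afterwards the stud's axis measured 7.1 mm from the rear edge, which is contact, and the tray was turned 1.6° from the machine's axes.
- **Clip:** I pushed the clip round to its end stop. The force on the post reached 22 N there, none of it on the tray. The picture reads about 87°, which agrees with the 90° end stop within measuring error.
- **Other things:** In the last picture the scoop looks unmoved. I steered clear of the other items but did not measure them afterwards. The robot is touching nothing.

No check failed. The small differences above are within the roughly 2 mm camera error. Force was read only between moves, so a brief peak within a move could have gone unseen.

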